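# Serve the pen and hold its gate ajar

### The job

Make the small transfer pen ready for its occupant: first set the round lidded feed dish fully home, flat, in the round recess of the step in front of the gate and let go of it. Then open the gate: its barrel bolt sags and its down-turned nose hangs behind the bent-up lip of the keeper, so lift the bolt by its knob while drawing it back clear of the keeper, swing the gate towards you and finish while still holding it, steady, about 30 degrees open (a spring closes it if let go). Leave the other things on the bench where they are and keep the dish in its recess.

Things in the scene. Friction and masses are not known exactly. Their poses are not given: they have to be found in the camera images.
- dish_centre (a point): Centre (half-way up) of the loose round lidded dish, white to clear plastic, 60 mm across and 13 mm high, solid to grip, about 16 g. It starts flat on the bench, to the right of the pen's step. Grip it across its rim, near the top: once it is home only its upper 8 mm stand out of the step. A fixed control box, 106x139x70 mm with a cable, stands on the bench between the dish and the pen but farther back (centre at x 0.63, y -0.04).
- pen: Fixed transfer pen, clear walls with steel posts, 115 mm high, with a grey step before it. Origin on the bench under the middle of the shut gate's front face; x points from the step into the pen (away from the robot), y to the left seen from the robot, z up. The step is 10 mm thick and covers x -154 to -14 mm, y -120 to +120 mm. The hinge post is at y +116 mm (122 mm high), the keeper post at y -119 mm (128 mm high).
- round_recess (a point): Centre of the floor of the round recess in the step, at pen (-96, 55, 5) mm: 66 mm across, 5 mm deep. The dish is home when its centre is 6.5 mm above this point. The square recess to the right of it, at pen (-96, -55, 5) mm, holds a fixed square weighing boat, 64 mm wide, whose top is 19 mm above the bench.
- bolt_knob (a point): Centre of the bolt's knob, an upright dark steel cylinder 22 mm in diameter and 30 mm high on an 8 mm stem, fixed to the bolt and moving with it. With the bolt sagging it is 158 mm above the bench, its underside 143 mm; shut, it is at pen (-14.5, -50, 158) mm. The guide loops of the bolt stand 16 mm to the right and 62 mm to the left of it, 129 mm high; nothing near it is higher. The knob's top is at 173 mm, the highest part of the pen. Take it from above.
- bolt_nose (a point): Lower end of the down-turned nose (8 mm square) at the right end of the bolt rod (10 mm in diameter), 66 mm right of the knob's axis and 72 mm below the knob's centre. The rod ends 4 mm beyond it.
- keeper_lip (a point): Middle of the top edge of the keeper's bent-up lip, at pen (-16, -106, 94) mm, 4 mm thick along y. The sagging nose reaches 8 mm below this edge behind (to the right of) the lip; the bolt must be lifted more than 8 mm, 12 to 15 mm is best, before it can be drawn over it. The keeper's front strap, at pen x -28 mm, stops the gate from swinging while the bolt end is still in the keeper.
- bolt (a joint): How far the bolt is drawn back, m: 0 shut, 0.040 fully drawn; grows along the gate towards its hinge (pen +y when the gate is shut). Sliding friction about 1 N; it stays where it is left. From 0.022 on it is clear of the keeper; draw it at least 0.030 before swinging the gate.
- bolt_lift (a joint): How far the bolt is lifted in its tall guide loops, m: 0 sagging, 0.018 at the top. It falls back by its own weight (0.12 kg).
- gate (a joint): Opening angle of the gate, rad: 0 shut, up to 1.3. It swings towards the robot (pen -x) about a vertical hinge at pen (0, 104) mm, clockwise seen from above, its lower edge 28 mm above the bench, so it passes over the dish. A closing spring pulls it shut with 0.15 N m plus 0.15 N m per rad (1 to 2 N at the knob). With the bolt drawn 40 mm the knob is 114 mm from the hinge along the gate and 14.5 mm in front of its face.
- nose_cone_1: Bystander: cone-shaped mask, 34 mm wide, 49 mm high; origin at its underside.
- thermometer: Bystander: stick thermometer, 22x138x12 mm.
- reducer: Bystander: short stepped tube connector, 26 mm wide, 40 mm high.
- syringe_10ml: Bystander: syringe, 36x109x18 mm.
Mind the look-alikes: they are no part of the job. Leave any red look-alike of the part that bears dish_centre alone.

How it is judged:
By the outcome, as a careful person would: the job done as asked, in the order asked, and still so for the second after the job is handed in, while the arm keeps its last pose, push and grip.
It also fails if it takes over 56 s, if anything falls off the work surface, if the arm or the gripper's body presses on something with over 40 N, if the wrist force passes 120 N, or if a joint passes its speed limit or range.

### The arm

A 6-joint arm with a two-finger parallel gripper is mounted at the origin on a cart in front of the work surface, level with it; the furniture and walls round the work are solid. World frame = base frame: x ahead of the robot, y to its left, z up, the work surface at z = 0. Lengths are in m, angles in rad, forces in N, time in s.
With the tool pointing down it reaches from about 0.325 to 0.9 m from the base axis. Payload 3.5 kg.
Tool frame: the origin (TCP) lies at the very end of the fingers, on their centre line; the grasp point (between the pads) lies 19 mm behind it (arm.pinch_z is the distance from the TCP to the grasp point, in m); z points along the fingers, y is the line along which they close (so a half turn about z gives the same grasp; the last joint's range is limited). The gripper opens to 85 mm and grips with 20 to 120 N. Pads are 22 mm wide; open, the fingers measure 114 mm over their backs; the gripper's body (76 mm by 85 mm) begins 54 mm behind the grasp point. The pads swing forward as they close: fully open they stand 13 mm farther back than shut.
Start: joints at [-1.236, 0.276, -0.026, 1.268, 0, 1.467], TCP at [0.265, -0.566, 0.201] pointing down, gripper open.
Joint ranges: [-3.12, 3.12], [-0.85, 1.88], [-1.08, 1.24], [-1.95, 2.15], [-1.57, 1.53], [-3.14, 3.14]. Speed limits (rad/s): [2.57, 2.57, 3.14, 3.14, 3.14, 3.14].

### API

Orientations are given as a 3x3 rotation matrix whose columns are the frame's x, y, z axes.
In Python, from rig import arm, imaging, finish_job gives the robot as it stands.
- The arm moves only by the shell command python3 -m pendant 'ROWS'. ROWS is JSON, a list of rows, each a list of 7 numbers: the turn, a rotation vector about the tool's x, y, z in rad, then the shift along the tool's x, y, z in cm, then the closure, from 0 (fully open) to 1 (shut). In form: [[ax, ay, az, x, y, z, fingers], ...]. A call has exactly 8 rows; each row is the pose to reach, as a shift and turn from the pose commanded when the call began, along the tool's axes at that moment; what a row does not reach only later rows make up. A row lasts 1/10 s, in which the tool goes at most 50 mm and 8.59 degrees, less where a joint would pass 70% of its speed; a pose out of reach is approached as far as the arm can. A call with a gripper value outside its range is refused whole. The fingers move at their own pace and stop on an object; the grip force is fixed at half the most. Time passes only in rows, so rows that repeat a pose let the fingers close, or fill a call up. It gives the time, the measured TCP pose, the force, the opening and the grip force at its end, in the units of the state.
- arm.sense(): the state, without advancing time (a new reading comes with each control period).
- imaging.capture(name): name is "scene" or "side" or "wrist"; returns a dict with "img" (480x640x3 uint8, red, green, blue), "K" (3x3 intrinsics, pixels), "R" (3x3) and "t" (3): a world point X has camera coordinates R X + t; the wrist camera has in their place "tool_from_camera" (4x4, takes a point from camera to tool coordinates, whose origin is the TCP and whose axes are the flange's). Camera axes: x right, y down, z forward; pixel columns grow to the right and rows downward; lengths in m; the calibration is good to about 2 mm. A picture is of the moment at which its call begins: read the wrist's pose just before it. There is no depth.
- finish_job(): hands the job in; it is judged then, once.
The state is a dict: "time_s": time; "q": joint angles; "qvel": joint speeds; "joint_torque": joint torques, N m; "tool_pos": TCP position; "tcp_rot": TCP orientation; "ft_force": force on the tool from outside, world axes, zero at the start; "ft_torque": the same for the moment, N m; "finger_gap": finger opening in m; "finger_force": force on a finger pad.
Only numpy, scipy, OpenCV 4.12 (cv2) and the standard library are available. Lean on these libraries where they do the work, as an engineer would, in place of code of your own. Each camera call takes 0.05 s, during which the arm holds its last target. There are 200 camera calls.

## Working session

There is one attempt and no reset: what is moved stays moved. The work goes in short steps, Python scripts to look and compute and a shell command to move; the robot and the scene stay as the last step left them, time stands still between calls to the robot, and variables do not carry over. Pictures are saved under pics/ and viewed, at most 12 in all, crops included, and the job is handed in when it is done.

```bash
mkdir -p pics; ls; cat > cap.py <<'E'
from rig import arm, imaging
import cv2,sys,pickle
def cap(n,f=None):
    s=arm.sense(); c=imaging.capture(n); c['s']=s
    pickle.dump(c,open(f'pics/{f or n}.pkl','wb'))
    if f: cv2.imwrite(f'pics/{f}.png',c['img'][:,:,::-1])
    return c
E
python3 - <<'E'
from cap import *
for n in('scene','side'):
    c=cap(n,n+'1'); print(n,c['K'].tolist(),c['R'].round(3).tolist(),c['t'].round(3).tolist())
s=c['s'];print(s['time_s'],s['tcp_rot'],s['finger_gap'],arm.pinch_z)
E
```

```text
pics
scene [[560.7255380814777, 0.0, 328.565515930848], [0.0, 560.7255380814777, 238.56112205936572], [0.0, 0.0, 1.0]] [[-0.752, -0.659, -0.011], [-0.49, 0.569, -0.66], [0.441, -0.491, -0.751]] [0.381, 0.318, 1.192]
side [[583.5695879723104, 0.0, 322.08176556109635], [0.0, 583.5695879723104, 249.11876200670184], [0.0, 0.0, 1.0]] [[-0.908, -0.419, -0.009], [-0.214, 0.481, -0.851], [0.36, -0.771, -0.526]] [0.467, 0.19, 1.437]
0.05 [[ 9.05685494e-01  4.23949632e-01 -7.03390241e-04]
 [ 4.23950150e-01 -9.05683184e-01  2.05906995e-03]
 [ 2.35893235e-04 -2.16307219e-03 -9.99997633e-01]] 0.08545826924940776 0.0187
```

View pics/scene1.png

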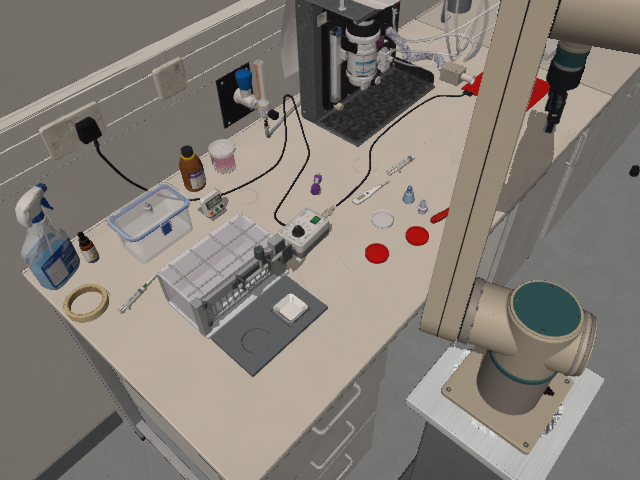

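View pics/side1.png

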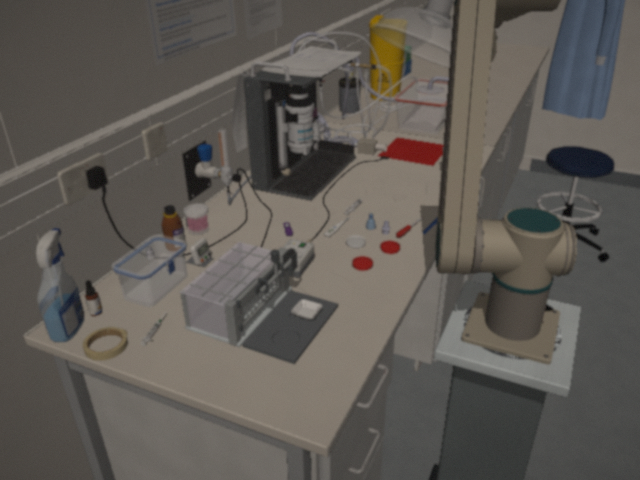

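The scene view shows the white dish at (382,219), red look-alikes at (377,253) and (417,235), the round recess at about (257,341), the boat at (291,308) and the step's front corners at about (253,371) and (327,307). The side view shows the dish at (356,241).

```bash
cat > geo.py <<'E'
import numpy as np,pickle,cv2
def ray(c,uv):
    d=np.linalg.inv(c['K'])@np.array([uv[0],uv[1],1.])
    if 'R' in c: return -c['R'].T@c['t'], c['R'].T@d
    T=c['tool_from_camera'];s=c['s'];Rt=np.array(s['tcp_rot']);p=np.array(s['tool_pos'])
    return Rt@T[:3,3]+p, Rt@T[:3,:3]@d
def cast(c,uv,z):
    o,d=ray(c,uv); return o+d*(z-o[2])/d[2]
def load(f): return pickle.load(open(f'pics/{f}.pkl','rb'))
E
python3 - <<'E'
from geo import *
c=load('scene1');im=c['img']
hsv=cv2.cvtColor(im,cv2.COLOR_RGB2HSV)
print(im[219,345:420:4].tolist())
cv2.imwrite('pics/crop1.png',cv2.resize(im[200:380,190:430,::-1],None,fx=3.3,fy=3.3,interpolation=cv2.INTER_CUBIC))
for n,uv,z in[('dish',(382,219),.013),('FL',(253,371),.01),('FR',(327,307),.01),('recess',(257,341),.008),('boat',(291,307),.019)]: print(n,cast(c,uv,z).round(4))
print('dish side',cast(load('side1'),(356,241),.013).round(4))
E
```

```text
[[184, 172, 158], [185, 174, 160], [185, 172, 158], [186, 173, 159], [183, 171, 157], [184, 171, 158], [185, 172, 158], [184, 176, 170], [185, 177, 171], [185, 178, 171], [184, 175, 169], [186, 177, 171], [138, 131, 125], [182, 170, 158], [183, 171, 158], [183, 171, 158], [183, 171, 158], [182, 171, 157], [182, 169, 156]]
dish [ 0.4976 -0.2074  0.013 ]
FL [0.4344 0.3305 0.01  ]
FR [0.4232 0.1006 0.01  ]
recess [0.4827 0.2722 0.008 ]
boat [0.4828 0.1602 0.019 ]
dish side [ 0.4943 -0.2032  0.013 ]
```

View pics/crop1.png

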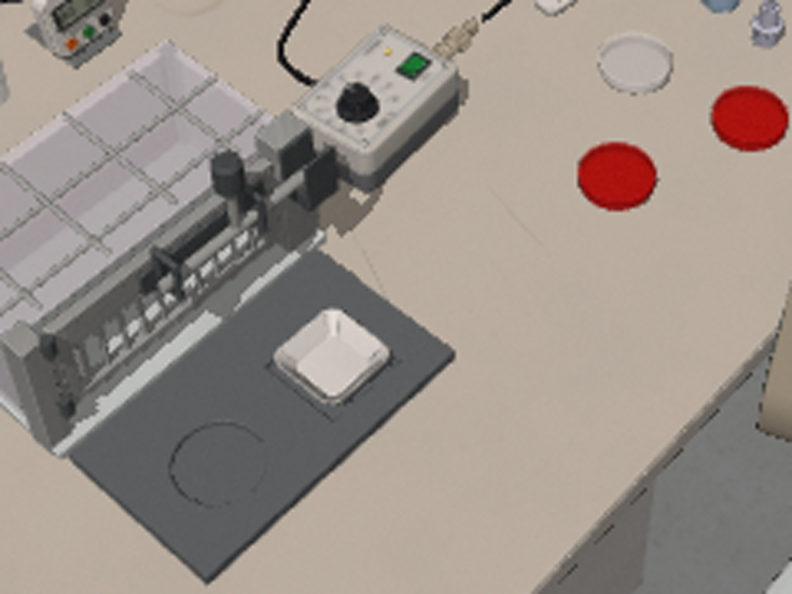

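The crop confirms the empty round recess (crop (218,464)), the step corners, the knob top (228,160) and the dish outline (635,63). I'll compute plan-view neighbours and the pen yaw.

```bash
python3 - <<'E'
from geo import *
c=load('scene1');im=c['img']
f=lambda u,v:(u/3.3+190-.35,v/3.3+200-.35)
P={n:cast(c,f(*uv),z) for n,uv,z in[('dish',(635,63),.010),('BL',(70,457),.01),('FL',(207,574),.01),('FR',(453,352),.01),('recess',(218,464),.01),('knobtop',(228,160),.173),('red1',(617,175),.01),('red2',(750,118),.01),('coneR',(767,35),.0),('cone',(722,0),0)]}
for k,v in P.items(): print(k,v.round(4))
# step mask by colour -> cast contour -> front line fit
h=cv2.cvtColor(im,cv2.COLOR_RGB2HSV)
m=((np.abs(im.astype(int)-im[352,262].astype(int)).sum(2)<30)).astype(np.uint8)
n,l,st,ce=cv2.connectedComponentsWithStats(m); k=l[352,262]; print(st[k])
ct=max(cv2.findContours((l==k).astype(np.uint8),0,1)[0],key=cv2.contourArea)[:,0]
W=np.array([cast(c,p,.01)[:2] for p in ct])
d=P['FR'][:2]-P['FL'][:2];L=np.linalg.norm(d);d/=L;nn=np.array([-d[1],d[0]])
r=W-P['FL'][:2];s=(abs(r@nn)<.006)&(r@d>.02)&(r@d<L-.02)
vx,vy,x0,y0=cv2.fitLine(W[s].astype(np.float32),cv2.DIST_HUBER,0,.01,.01).ravel()
print('L',L,'front line',vx,vy,x0,y0,s.sum(),'yaw',np.degrees(np.arctan2(-vx,vy)))
E
```

```text
dish [ 0.4996 -0.2107  0.01  ]
BL [0.5662 0.3362 0.01  ]
FL [0.4309 0.3356 0.01  ]
FR [0.4246 0.0993 0.01  ]
recess [0.4853 0.2735 0.01  ]
knobtop [0.564  0.1642 0.173 ]
red1 [ 0.4374 -0.1073  0.01  ]
red2 [ 0.3939 -0.2225  0.01  ]
coneR [ 0.4412 -0.3156  0.    ]
cone [ 0.4939 -0.3248  0.    ]
[ 211  275  117  100 4565]
L 0.23646350341843433 front line 0.019519595 0.9998095 0.4285421 0.21572678 62 yaw -1.1184614
```

```bash
python3 -m pendant '[[0,0,-1.2,36.3,-22.5,4,0],[0,0,-1.2,36.3,-22.5,4,0],[0,0,-1.2,36.3,-22.5,4,0],[0,0,-1.2,36.3,-22.5,4,0],[0,0,-1.2,36.3,-22.5,4,0],[0,0,-1.2,36.3,-22.5,4,0],[0,0,-1.2,36.3,-22.5,4,0],[0,0,-1.2,36.3,-22.5,4,0]]'; python3 -c "
from rig import arm;s=arm.sense();print(s['tcp_rot'],s['q'])"
```

```text
time_s: 0.9
tool_pos: [0.483, -0.2305, 0.1635]
tcp_rot: [[-0.073, 0.997, -0.0], [0.997, 0.073, 0.0], [0.0, -0.0, -1.0]]
ft_force: [1.3, -0.6, -0.6]
finger_gap: 0.085
finger_force: 0.0
[[-7.28919618e-02  9.97339787e-01 -3.32353472e-04]
 [ 9.97339822e-01  7.28920234e-02  1.77272089e-04]
 [ 2.01026424e-04 -3.18547643e-04 -9.99999929e-01]] [-5.66064668e-01  1.42052167e-01 -2.75238296e-01  1.15388145e+00
 -2.86252108e-05  9.31774965e-01]
```

```bash
python3 -m pendant '[[0,0,0.09,2.2,1.6,0,0],[0,0,0.09,2.2,1.6,0,0],[0,0,0.09,2.2,1.6,0,0],[0,0,0.09,2.2,1.6,0,0],[0,0,0.09,2.2,1.6,0,0],[0,0,0.09,2.2,1.6,0,0],[0,0,0.09,2.2,1.6,0,0],[0,0,0.09,2.2,1.6,0,0]]'; python3 - <<'E'
from cap import *
c=cap('wrist','w1'); print(c['K'],c['tool_from_camera'].round(3))
E
```

```text
time_s: 1.7
tool_pos: [0.4969, -0.21, 0.1641]
tcp_rot: [[0.024, 1.0, 0.0], [1.0, -0.024, -0.0], [-0.0, 0.0, -1.0]]
ft_force: [-0.5, -0.1, -0.2]
finger_gap: 0.0855
finger_force: 0.0
[[377.49629743   0.         320.72785241]
 [  0.         377.49629743 241.69580219]
 [  0.           0.           1.        ]] [[-0.001 -0.965 -0.263  0.065]
 [ 1.    -0.001 -0.    -0.001]
 [ 0.    -0.263  0.965 -0.173]
 [ 0.     0.     0.     1.   ]]
```

View pics/w1.png

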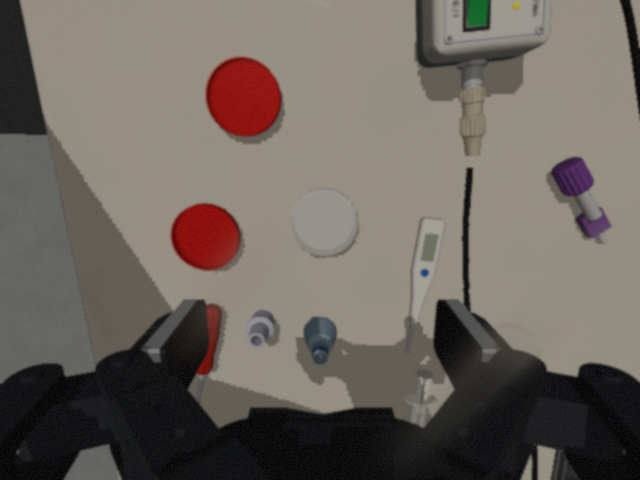

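The wrist view shows the dish at (325,222) with the red dishes to the left and above, and the thermometer tip at (410,345). There is room for the fingers along the image horizontal.

```bash
python3 - <<'E'
from geo import *
c=load('w1');im=c['img'].astype(int)
sub=im[170:280,270:380]
b=np.median(im[270:290,270:380].reshape(-1,3),0);print(b,im[222,325])
sat=(im.max(2)-im.min(2))
m=((sat<14)&(im.sum(2)>300)).astype(np.uint8); z=np.zeros_like(m); z[165:285,265:385]=m[165:285,265:385]
z=cv2.morphologyEx(z,cv2.MORPH_OPEN,np.ones((3,3),np.uint8))
n,l,st,ce=cv2.connectedComponentsWithStats(z);k=1+st[1:,4].argmax();print(st[k],ce[k])
ct=max(cv2.findContours((l==k).astype(np.uint8),0,1)[0],key=cv2.contourArea)
W=np.array([cast(c,p,.010)[:2] for p in ct[:,0]]);(a,r)=cv2.minEnclosingCircle(W.astype(np.float32));print('dish',a,r)
E
```

```text
[149. 142. 130.] [151 149 142]
[ 291  189   67   68 3594] [324.08736784 222.24846967]
dish (0.4988916516304016, -0.217160165309906) 0.03100537322461605
```

```bash
python3 -m pendant '[[0,0,0,-0.5,0.2,5,0],[0,0,0,-0.5,0.2,10,0],[0,0,0,-0.5,0.2,10.4,0],[0,0,0,-0.5,0.2,10.4,0],[0,0,0,-0.5,0.2,10.4,0],[0,0,0,-0.5,0.2,10.4,0],[0,0,0,-0.5,0.2,10.4,0],[0,0,0,-0.5,0.2,10.4,0]]'; python3 - <<'E'
from cap import *
c=cap('wrist','w2')
E
```

```text
time_s: 2.55
tool_pos: [0.5001, -0.2151, 0.0615]
tcp_rot: [[0.023, 1.0, 0.002], [1.0, -0.023, -0.001], [-0.001, 0.002, -1.0]]
ft_force: [-0.9, -0.1, -1.3]
finger_gap: 0.0856
finger_force: 0.0
```

View pics/w2.png

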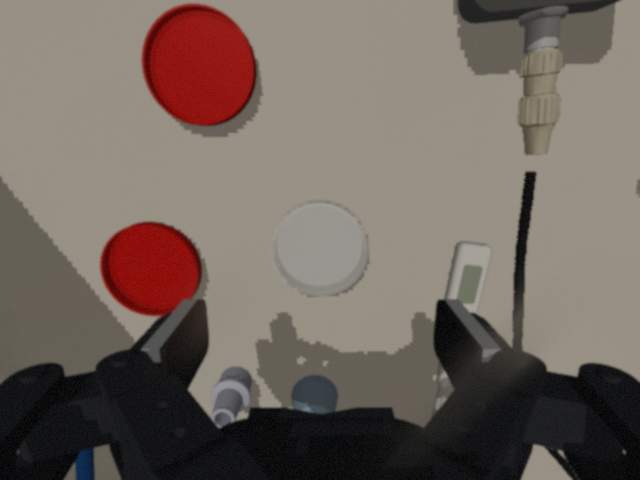

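The dish is at about (321,248). The thermometer end is at (465,245), and the cones are behind the fingers at (230,395) and (315,395).

```bash
python3 - <<'E'
from geo import *
c=load('w2');im=c['img'].astype(int)
sat=(im.max(2)-im.min(2))
m=((sat<14)&(im.sum(2)>300)).astype(np.uint8); z=np.zeros_like(m); z[190:305,262:380]=m[190:305,262:380]
z=cv2.morphologyEx(z,cv2.MORPH_OPEN,np.ones((3,3),np.uint8))
n,l,st,ce=cv2.connectedComponentsWithStats(z);k=1+st[1:,4].argmax();print(st[k],ce[k])
for n,uv,h in[('top centre',(320,246),.013),('cent',ce[k],.009),('leftedge',(275,247),.01),('rightedge',(368,247),.01),('therm corner',(450,285),.01),('therm',(456,243),.012),('red',(200,275),.01),('reducer',(228,395),.03)]: print(n,cast(c,uv,h).round(4))
E
```

```text
[ 272  201   97   96 7224] [319.91555925 248.50622924]
top centre [ 0.4991 -0.2133  0.013 ]
cent [ 0.499  -0.2161  0.009 ]
leftedge [ 0.4713 -0.2141  0.01  ]
rightedge [ 0.5287 -0.2155  0.01  ]
therm corner [ 0.5811 -0.242   0.01  ]
therm [ 0.5822 -0.2138  0.012 ]
red [ 0.423  -0.2313  0.01  ]
reducer [ 0.4388 -0.3046  0.03  ]
```

```bash
python3 -m pendant '[[0,0,0,0,0,3,0],[0,0,0,0,0,5,0],[0,0,0,0,0,5.6,0],[0,0,0,0,0,5.8,0],[0,0,0,0,0,6,0],[0,0,0,0,0,6,0],[0,0,0,0,0,6,0],[0,0,0,0,0,6,0]]';python3 -m pendant '[[0,0,0,0,0,0,0.2],[0,0,0,0,0,0,0.3],[0,0,0,0,0,0,0.5],[0,0,0,0,0,0,0.5],[0,0,0,0,0,0,0.5],[0,0,0,0,0,0,0.5],[0,0,0,0,0,0,0.5],[0,0,0,0,0,0,0.5]]'
```

```text
time_s: 3.4
tool_pos: [0.4996, -0.2149, 0.0007]
tcp_rot: [[0.023, 1.0, 0.001], [1.0, -0.023, -0.001], [-0.001, 0.001, -1.0]]
ft_force: [0.4, 0.6, -0.6]
finger_gap: 0.0853
finger_force: 0.0
time_s: 4.2
tool_pos: [0.499, -0.2145, -0.0]
tcp_rot: [[0.023, 1.0, -0.0], [1.0, -0.023, -0.0], [-0.0, -0.0, -1.0]]
ft_force: [0.4, 0.4, -0.7]
finger_gap: 0.0429
finger_force: 0.0
```

```bash
python3 - <<'E'
from cap import *
c=cap('wrist','w3')
E
```

```text
(no output)
```

View pics/w3.png

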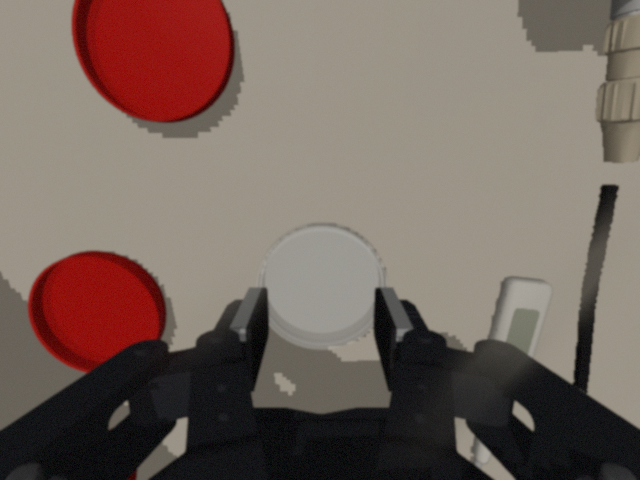

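```bash
python3 - <<'E'
from geo import *
c=load('w3')
print(c['s']['tool_pos'],c['s']['finger_gap'])
for n,uv,h in[('c',(323,279),.013),('l',(262,279),.013),('r',(383,279),.013),('top',(323,225),.013),('bot',(323,347),.0)]: print(n,cast(c,uv,h).round(4))
# project points of the tool: TCP level, +-21.5 along y, several heights / x offsets
s=c['s'];T=np.linalg.inv(c['tool_from_camera'])
for x in(-.011,.011):
  for z in(0,-.003,-.006,-.013,-.02,-.04):
    p=T@np.array([x,.0215,z,1]);q=c['K']@p[:3];print(x,z,(q/q[2])[:2].round())
E
```

```text
[ 4.98970160e-01 -2.14540537e-01 -8.28567209e-06] 0.042879720163807485
c [ 0.4994 -0.2106  0.013 ]
l [ 0.4719 -0.2099  0.013 ]
r [ 0.5264 -0.2112  0.013 ]
top [ 0.5    -0.1857  0.013 ]
bot [ 0.4985 -0.2527  0.    ]
-0.011 0 [366. 298.]
-0.011 -0.003 [366. 300.]
-0.011 -0.006 [367. 303.]
-0.011 -0.013 [369. 309.]
-0.011 -0.02 [371. 316.]
-0.011 -0.04 [377. 339.]
0.011 0 [367. 255.]
0.011 -0.003 [368. 257.]
0.011 -0.006 [369. 259.]
0.011 -0.013 [370. 264.]
0.011 -0.02 [373. 269.]
0.011 -0.04 [380. 287.]
```

```bash
python3 - <<'E'
from geo import *
c=load('w3');cv2.imwrite('pics/w3c.png',cv2.resize(c['img'][210:400,220:430,::-1],None,fx=3.1,fy=3.1,interpolation=cv2.INTER_CUBIC))
E
```

```text
(no output)
```

View pics/w3c.png

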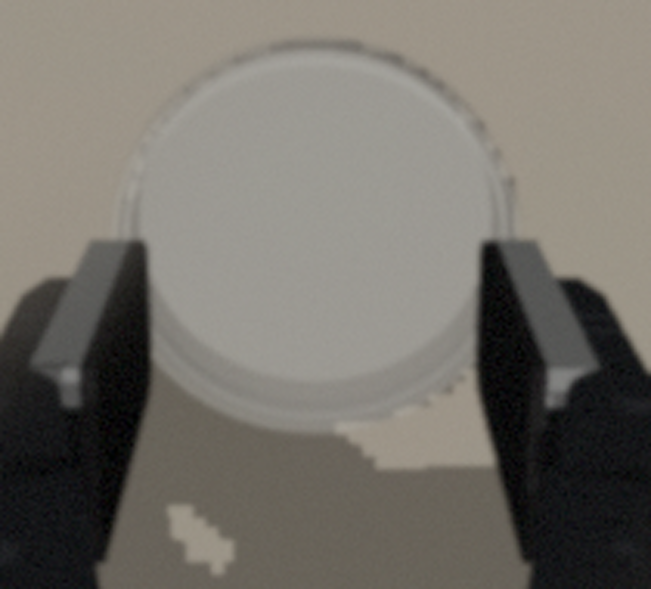

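The crop shows the pads' tips at crop (143,242) and (485,242), overlapping the dish rim. The fingers have closed above the dish, and by the camera geometry the real tips sit about 36 mm behind the stated TCP at this gap. The dish is untouched. I'll reopen and descend in small steps, watching the force.

```bash
python3 -m pendant '[[0,0,0,0,0,0,0],[0,0,0,0,0,0,0],[0,0,0,0,0,0,0],[0,0,0,0,0,0,0],[0,0,0,0,0,0,0],[0,0,0,0,0,0,0],[0,0,0,0,0,0,0],[0,0,0,0,0,0,0]]';python3 -m pendant '[[0,0,0,0,0,0.2,0],[0,0,0,0,0,0.4,0],[0,0,0,0,0,0.6,0],[0,0,0,0,0,0.8,0],[0,0,0,0,0,1,0],[0,0,0,0,0,1,0],[0,0,0,0,0,1,0],[0,0,0,0,0,1,0]]'
```

```text
time_s: 5.05
tool_pos: [0.499, -0.2146, 0.0]
tcp_rot: [[0.023, 1.0, 0.0], [1.0, -0.023, -0.0], [-0.0, 0.0, -1.0]]
ft_force: [-0.2, -0.5, 0.6]
finger_gap: 0.0857
finger_force: 0.0
time_s: 5.85
tool_pos: [0.499, -0.2146, -0.0099]
tcp_rot: [[0.023, 1.0, 0.0], [1.0, -0.023, -0.0], [-0.0, 0.0, -1.0]]
ft_force: [0.1, -0.4, -0.5]
finger_gap: 0.0854
finger_force: 0.0
```

```bash
python3 -m pendant '[[0,0,0,0,0,0.3,0],[0,0,0,0,0,0.6,0],[0,0,0,0,0,0.9,0],[0,0,0,0,0,1.2,0],[0,0,0,0,0,1.4,0],[0,0,0,0,0,1.6,0],[0,0,0,0,0,1.7,0],[0,0,0,0,0,1.7,0]]';python3 -m pendant '[[0,0,0,0,0,0,0.2],[0,0,0,0,0,0,0.25],[0,0,0,0,0,0,0.27],[0,0,0,0,0,0,0.29],[0,0,0,0,0,0,0.31],[0,0,0,0,0,0,0.32],[0,0,0,0,0,0,0.33],[0,0,0,0,0,0,0.33]]'
```

```text
time_s: 6.65
tool_pos: [0.4989, -0.2145, -0.0272]
tcp_rot: [[0.023, 1.0, -0.0], [1.0, -0.023, 0.0], [0.0, -0.0, -1.0]]
ft_force: [0.3, 0.2, -0.3]
finger_gap: 0.0854
finger_force: 0.0
time_s: 7.45
tool_pos: [0.4991, -0.2146, -0.0263]
tcp_rot: [[0.023, 1.0, 0.0], [1.0, -0.023, -0.0], [-0.0, 0.0, -1.0]]
ft_force: [-1.7, 1.1, 6.3]
finger_gap: 0.058
finger_force: 40.2
```

```bash
python3 -m pendant '[[0,0,0,0,0,0,0.2],[0,0,0,0,0,0,0.2],[0,0,0,0,0,0,0.2],[0,0,0,0,0,-0.3,0.2],[0,0,0,0,0,-0.6,0.2],[0,0,0,0,0,-0.6,0.2],[0,0,0,0,0,-0.6,0.2],[0,0,0,0,0,-0.6,0.2]]';python3 -m pendant '[[0,0,0,0,0,0,0.25],[0,0,0,0,0,0,0.27],[0,0,0,0,0,0,0.29],[0,0,0,0,0,0,0.31],[0,0,0,0,0,0,0.33],[0,0,0,0,0,0,0.35],[0,0,0,0,0,0,0.35],[0,0,0,0,0,0,0.35]]'
```

```text
time_s: 8.25
tool_pos: [0.499, -0.2145, -0.021]
tcp_rot: [[0.023, 1.0, 0.0], [1.0, -0.023, -0.0], [-0.0, 0.0, -1.0]]
ft_force: [-0.2, -0.3, 0.3]
finger_gap: 0.0684
finger_force: 0.0
time_s: 9.05
tool_pos: [0.499, -0.2146, -0.021]
tcp_rot: [[0.023, 1.0, -0.0], [1.0, -0.023, -0.0], [-0.0, -0.0, -1.0]]
ft_force: [-0.7, -0.6, 0.7]
finger_gap: 0.0555
finger_force: 0.0
```

```bash
python3 -m pendant '[[0,0,0,0,0,0,0.1],[0,0,0,0,0,0,0.1],[0,0,0,0,0,0.3,0.1],[0,0,0,0,0,0.6,0.1],[0,0,0,0,0,0.9,0.1],[0,0,0,0,0,1.1,0.1],[0,0,0,0,0,1.1,0.1],[0,0,0,0,0,1.1,0.1]]';python3 -m pendant '[[0,0,0,0,0,0,0.25],[0,0,0,0,0,0,0.27],[0,0,0,0,0,0,0.29],[0,0,0,0,0,0,0.31],[0,0,0,0,0,0,0.33],[0,0,0,0,0,0,0.35],[0,0,0,0,0,0,0.35],[0,0,0,0,0,0,0.35]]'; python3 -c "
from cap import *
cap('wrist','w4')"
```

```text
time_s: 9.85
tool_pos: [0.4989, -0.2145, -0.0321]
tcp_rot: [[0.023, 1.0, -0.0], [1.0, -0.023, 0.0], [0.0, -0.0, -1.0]]
ft_force: [-0.3, 0.4, -0.2]
finger_gap: 0.0766
finger_force: 0.0
time_s: 10.65
tool_pos: [0.4992, -0.2147, -0.0311]
tcp_rot: [[0.023, 1.0, 0.0], [1.0, -0.023, -0.0], [-0.0, 0.0, -1.0]]
ft_force: [-2.2, 0.8, 6.9]
finger_gap: 0.058
finger_force: 62.5
```

View pics/w4.png

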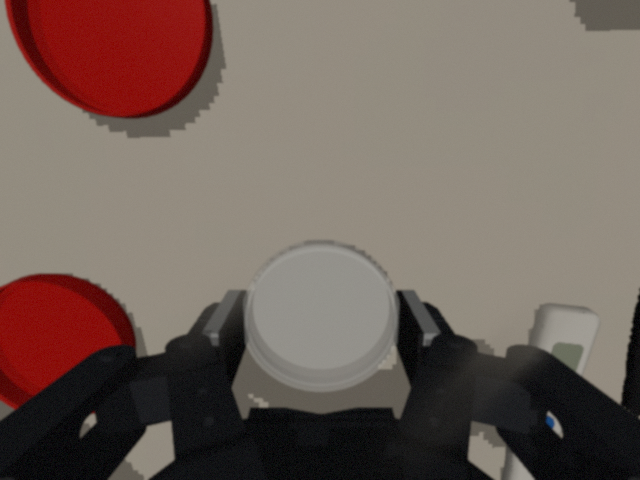

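The dish is held firmly: 62 N at a 58 mm gap, with the dish centred at (322,313). Now lift and carry it over.

```bash
python3 -m pendant '[[0,0,0,0,0,-3,0.35],[0,0,0,0,0,-7,0.35],[0,0,0,2,-1,-9,0.35],[0,0,0,6,-2,-9,0.35],[0,0,0,10,-3,-9,0.35],[0,0,0,14,-4,-9,0.35],[0,0,0,18,-4.5,-9,0.35],[0,0,0,22,-5,-9,0.35]]';python3 -m pendant '[[0,0,0,4,0,0,0.35],[0,0,0,8,0,0,0.35],[0,0,0,12,0.5,0,0.35],[0,0,0,16,1,0,0.35],[0,0,0,20,2,0,0.35],[0,0,0,24,2.5,0,0.35],[0,0,0,26,2.5,0,0.35],[0,0,0,26.6,2.5,0,0.35]]'; python3 -c "
from cap import *
cap('wrist','w5')"
```

```text
time_s: 11.5
tool_pos: [0.4535, 0.0079, 0.0581]
tcp_rot: [[0.024, 1.0, 0.001], [1.0, -0.024, 0.0], [0.0, 0.001, -1.0]]
ft_force: [0.5, 0.9, 0.5]
finger_gap: 0.0576
finger_force: 64.1
time_s: 12.3
tool_pos: [0.4854, 0.2741, 0.058]
tcp_rot: [[0.02, 1.0, 0.001], [1.0, -0.02, 0.001], [0.001, 0.001, -1.0]]
ft_force: [0.3, -0.1, -0.2]
finger_gap: 0.0577
finger_force: 64.1
```

View pics/w5.png

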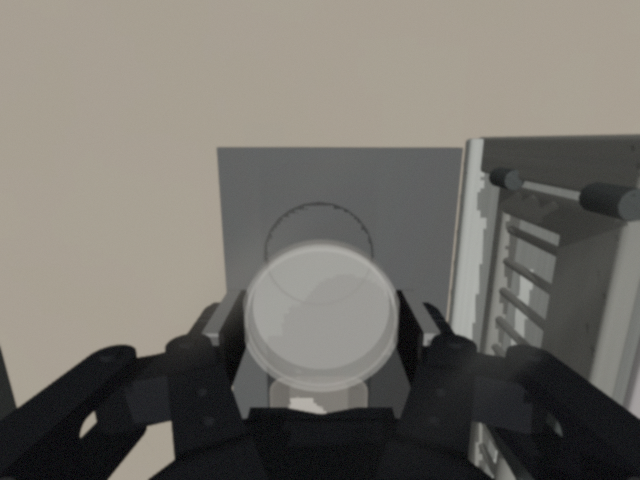

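The step fills the middle of the view. The recess ring has its top at (319,203), sides at (265,252) and (374,252), and its bottom seen through the dish at about (318,304). The dish in hand is centred near (321,312).

```bash
python3 - <<'E'
from geo import *
c=load('w5')
print(c['s']['tool_pos'])
R={n:cast(c,uv,.01)[:2] for n,uv in[('top',(319,203)),('bot',(318,304)),('l',(265,252)),('r',(374,252)),('FL',(218,148)),('BL',(462,148)),('Le',(224,250))]}
for k,v in R.items(): print(k,v.round(4))
print('recess from t/b',(R['top']+R['bot'])/2,'l/r',(R['l']+R['r'])/2, 'diam',np.linalg.norm(R['l']-R['r']),R['top'][1]-R['bot'][1])
g=cv2.cvtColor(c['img'],cv2.COLOR_RGB2GRAY)
# dish outline left/right/top extents, top rim at z=.102
for r in (300,): pass
im=c['img'].astype(int)
print('col322 rows',[(r,im[r,322].tolist()) for r in list(range(234,256,2))+list(range(370,394,2))])
for uv in[(322,244),(322,380),(248,310),(396,310)]: print(uv,cast(c,uv,.102).round(4))
E
```

```text
[0.48538622 0.27411942 0.05798087]
top [0.4843 0.3026]
bot [0.4822 0.238 ]
l [0.4507 0.2731]
r [0.5172 0.2717]
FL [0.4278 0.3353]
BL [0.5662 0.3323]
Le [0.4258 0.2749]
recess from t/b [0.48327132 0.27027978] l/r [0.48394513 0.27240777] diam 0.06651831271595954 0.06455160829410816
col322 rows [(234, [96, 96, 96]), (236, [98, 98, 97]), (238, [99, 99, 98]), (240, [117, 117, 112]), (242, [125, 123, 119]), (244, [143, 140, 136]), (246, [160, 157, 152]), (248, [170, 168, 163]), (250, [171, 171, 166]), (252, [164, 164, 159]), (254, [162, 161, 156]), (370, [139, 138, 133]), (372, [134, 134, 130]), (374, [135, 135, 130]), (376, [141, 141, 135]), (378, [147, 144, 140]), (380, [147, 144, 138]), (382, [149, 146, 141]), (384, [157, 155, 151]), (386, [154, 151, 147]), (388, [154, 151, 146]), (390, [152, 149, 143]), (392, [137, 134, 129])]
(322, 244) [0.4858 0.3031 0.102 ]
(322, 380) [0.4846 0.2477 0.102 ]
(248, 310) [0.4577 0.2782 0.102 ]
(396, 310) [0.5127 0.277  0.102 ]
```

```bash
python3 -m pendant '[[0,0,0,-0.3,-0.1,2,0.35],[0,0,0,-0.3,-0.1,4.5,0.35],[0,0,0,-0.3,-0.1,6,0.35],[0,0,0,-0.3,-0.1,7,0.35],[0,0,0,-0.3,-0.1,7.4,0.35],[0,0,0,-0.3,-0.1,7.6,0.35],[0,0,0,-0.3,-0.1,7.6,0.35],[0,0,0,-0.3,-0.1,7.6,0.35]]';python3 -m pendant '[[0,0,0,0,0,0.1,0.35],[0,0,0,0,0,0.2,0.35],[0,0,0,0,0,0.3,0.35],[0,0,0,0,0,0.4,0.35],[0,0,0,0,0,0.4,0.35],[0,0,0,0,0,0.4,0.35],[0,0,0,0,0,0.4,0.35],[0,0,0,0,0,0.4,0.35]]'; python3 -c "
from cap import *
cap('wrist','w6')"
```

```text
time_s: 13.15
tool_pos: [0.4849, 0.2691, -0.0172]
tcp_rot: [[0.023, 1.0, 0.002], [1.0, -0.023, 0.001], [0.001, 0.002, -1.0]]
ft_force: [-0.4, 0.7, -0.7]
finger_gap: 0.0577
finger_force: 64.1
time_s: 13.95
tool_pos: [0.4841, 0.269, -0.022]
tcp_rot: [[0.023, 1.0, 0.0], [1.0, -0.023, 0.0], [0.0, 0.0, -1.0]]
ft_force: [-0.5, -0.6, -0.5]
finger_gap: 0.0579
finger_force: 64.1
```

```bash
python3 -m pendant '[[0,0,0,0.1,0,0,0.35],[0,0,0,0.1,0,0.1,0.35],[0,0,0,0.1,0,0.2,0.35],[0,0,0,0.1,0,0.3,0.35],[0,0,0,0.1,0,0.35,0.35],[0,0,0,0.1,0,0.4,0.35],[0,0,0,0.1,0,0.4,0.35],[0,0,0,0.1,0,0.4,0.35]]'
```

```text
time_s: 14.8
tool_pos: [0.4842, 0.27, -0.0245]
tcp_rot: [[0.023, 1.0, 0.0], [1.0, -0.023, -0.0], [-0.0, 0.0, -1.0]]
ft_force: [-3.8, -1.1, 10.2]
finger_gap: 0.058
finger_force: 70.5
```

```bash
python3 -m pendant '[[0,0,0,0,0,-0.2,0.3],[0,0,0,0,0,-0.2,0.2],[0,0,0,0,0,-0.2,0.1],[0,0,0,0,0,-0.2,0],[0,0,0,0,0,-0.2,0],[0,0,0,0,0,-0.2,0],[0,0,0,0,0,-4,0],[0,0,0,0,0,-8,0]]'; python3 -c "
from cap import *
cap('wrist','w7');cap('scene','s7')"
```

```text
time_s: 15.6
tool_pos: [0.482, 0.269, 0.053]
tcp_rot: [[0.023, 1.0, -0.005], [1.0, -0.023, -0.002], [-0.002, -0.005, -1.0]]
ft_force: [0.8, 1.0, -0.1]
finger_gap: 0.0853
finger_force: 0.0
```

View pics/w7.png

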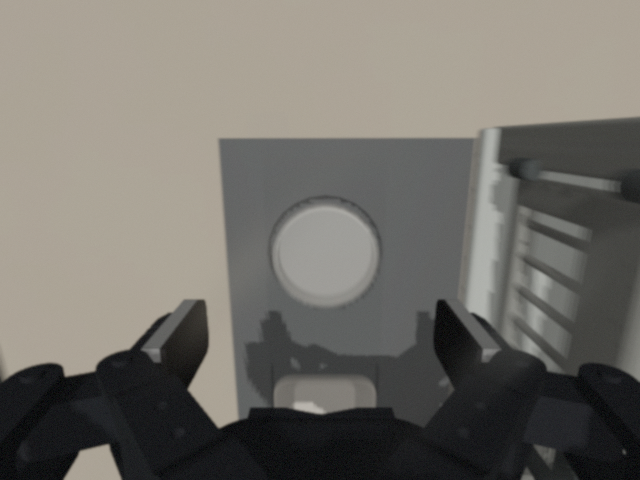

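The dish sits flat and concentric in the recess at (325,252), with an even ring all round. Now go up and over to the knob.

```bash
python3 -m pendant '[[0,0,0,0,0,-5,0],[0,0,0,0,0,-10,0],[0,0,0,-2,2,-11,0],[0,0,0,-6,5,-11,0],[0,0,0,-10,8,-11,0],[0,0,0,-10.4,8.1,-11,0],[0,0,0,-10.4,8.1,-11,0],[0,0,0,-10.4,8.1,-11,0]]'; python3 - <<'E'
from cap import *
from geo import *
c=cap('wrist','w8')
im=c['img'].astype(int);m=(im.sum(2)<170).astype(np.uint8)
m[290:]=0
n,l,st,ce=cv2.connectedComponentsWithStats(m)
for k in range(1,n):
  if st[k,4]>150: print(st[k],ce[k].round(),cast(c,ce[k],.173).round(4))
T=np.linalg.inv(c['tool_from_camera']);s=c['s'];p=np.array(s['tcp_rot']).T@(np.array([.5635,.164,.173])-s['tool_pos'])
q=c['K']@(T@np.r_[p,1])[:3];print('expect',q[:2]/q[2])
E
```

```text
time_s: 16.5
tool_pos: [0.5616, 0.1645, 0.1633]
tcp_rot: [[0.023, 1.0, -0.002], [1.0, -0.023, 0.0], [0.0, -0.002, -1.0]]
ft_force: [0.2, 0.5, 0.2]
finger_gap: 0.0857
finger_force: 0.0
[333   0  17  18 170] [342.   9.] [0.5718 0.2772 0.173 ]
[  0 248  11  42 244] [  3. 275.] [0.4154 0.1726 0.173 ]
[303 251  45  39 632] [327. 264.] [0.5642 0.1746 0.173 ]
expect [326.21277269 285.42388483]
```

```bash
python3 -m pendant '[[0,0,0,0,0.2,1,0],[0,0,0,0,0.2,2,0],[0,0,0,0,0.2,3,0],[0,0,0,0,0.2,4,0],[0,0,0,0,0.2,4.6,0],[0,0,0,0,0.2,4.6,0],[0,0,0,0,0.2,4.6,0],[0,0,0,0,0.2,4.6,0]]';python3 -m pendant '[[0,0,0,0,0,0,0.3],[0,0,0,0,0,0,0.5],[0,0,0,0,0,0,0.6],[0,0,0,0,0,0,0.7],[0,0,0,0,0,0,0.8],[0,0,0,0,0,0,0.9],[0,0,0,0,0,0,0.9],[0,0,0,0,0,0,0.9]]'
```

```text
time_s: 17.35
tool_pos: [0.5652, 0.1641, 0.1186]
tcp_rot: [[0.023, 1.0, 0.001], [1.0, -0.023, 0.0], [0.0, 0.001, -1.0]]
ft_force: [0.3, -0.5, -0.2]
finger_gap: 0.0852
finger_force: 0.0
time_s: 18.15
tool_pos: [0.564, 0.164, 0.1184]
tcp_rot: [[0.023, 1.0, -0.001], [1.0, -0.023, -0.0], [-0.0, -0.001, -1.0]]
ft_force: [-4.4, -0.6, 5.1]
finger_gap: 0.0201
finger_force: 58.8
```

```bash
python3 -m pendant '[[0,0,0,0,0,-0.3,0.9],[0,0,0,0,0,-0.6,0.9],[0,0,0,0,0,-0.9,0.9],[0,0,0,0,0,-1.2,0.9],[0,0,0,0,0,-1.4,0.9],[0,0,0,0,0,-1.4,0.9],[0,0,0,0,0,-1.4,0.9],[0,0,0,0,0,-1.4,0.9]]';python3 -m pendant '[[0,0,0,0.7,0,0,0.9],[0,0,0,1.4,0,0,0.9],[0,0,0,2.1,0,0,0.9],[0,0,0,2.8,0,0,0.9],[0,0,0,3.4,0,0,0.9],[0,0,0,3.7,0,0,0.9],[0,0,0,3.7,0,0,0.9],[0,0,0,3.7,0,0,0.9]]'
```

```text
time_s: 18.95
tool_pos: [0.5641, 0.164, 0.1317]
tcp_rot: [[0.023, 1.0, -0.001], [1.0, -0.023, -0.0], [-0.0, -0.001, -1.0]]
ft_force: [-4.9, 0.4, -1.8]
finger_gap: 0.0198
finger_force: 58.7
time_s: 19.75
tool_pos: [0.5647, 0.2019, 0.1316]
tcp_rot: [[0.022, 1.0, -0.002], [1.0, -0.022, 0.001], [0.001, -0.002, -1.0]]
ft_force: [-5.1, 1.2, -1.5]
finger_gap: 0.0197
finger_force: 58.7
```

```bash
python3 -m pendant '[[0,0,0.033,0.06,-0.38,0,0.9],[0,0,0.065,0.12,-0.76,0,0.9],[0,0,0.098,0.2,-1.13,0,0.9],[0,0,0.131,0.29,-1.5,0,0.9],[0,0,0.164,0.4,-1.87,0,0.9],[0,0,0.196,0.51,-2.24,0,0.9],[0,0,0.229,0.64,-2.6,0,0.9],[0,0,0.262,0.77,-2.95,0,0.9]]'
```

```text
time_s: 20.55
tool_pos: [0.5375, 0.21, 0.1325]
tcp_rot: [[0.281, 0.96, 0.003], [0.96, -0.281, 0.0], [0.001, 0.003, -1.0]]
ft_force: [-1.3, -1.1, -1.6]
finger_gap: 0.0201
finger_force: 58.8
```

```bash
python3 -m pendant '[[0,0,0.033,0.06,-0.38,0,0.9],[0,0,0.065,0.12,-0.76,0,0.9],[0,0,0.098,0.2,-1.13,0,0.9],[0,0,0.131,0.29,-1.5,0,0.9],[0,0,0.164,0.4,-1.87,0,0.9],[0,0,0.196,0.51,-2.24,0,0.9],[0,0,0.229,0.64,-2.6,0,0.9],[0,0,0.262,0.77,-2.95,0,0.9]]';python3 -m pendant '[[0,0,0,0,0,0,0.9],[0,0,0,0,0,0,0.9],[0,0,0,0,0,0,0.9],[0,0,0,0,0,0,0.9],[0,0,0,0,0,0,0.9],[0,0,0,0,0,0,0.9],[0,0,0,0,0,0,0.9],[0,0,0,0,0,0,0.9]]'; python3 - <<'E'
from cap import *
from geo import *
c=cap('scene','s9'); s=c['s'];print(s['q'],abs(np.array(s['qvel'])).max())
cv2.imwrite('pics/s9c.png',cv2.resize(c['img'][200:380,150:390,::-1],None,fx=3.3,fy=3.3,interpolation=cv2.INTER_CUBIC))
o=np.array([.5787,.2137]);ey=np.array([.0195,.9998]);ex=np.array([.9998,-.0195])
h=o+.104*ey; v=np.array(s['tool_pos'])[:2]-h; a=np.array([v@ex,v@ey]);print('angle',np.degrees(np.arctan2(-a[0],-a[1])-np.arctan2(14.5,116)),np.linalg.norm(a))
E
```

```text
time_s: 21.35
tool_pos: [0.5116, 0.226, 0.1326]
tcp_rot: [[0.52, 0.854, 0.003], [0.854, -0.52, 0.001], [0.003, 0.002, -1.0]]
ft_force: [-1.1, -0.6, -1.1]
finger_gap: 0.0199
finger_force: 58.8
time_s: 22.15
tool_pos: [0.5103, 0.225, 0.1321]
tcp_rot: [[0.52, 0.854, 0.0], [0.854, -0.52, -0.0], [0.0, 0.0, -1.0]]
ft_force: [-0.1, -0.2, -1.2]
finger_gap: 0.0195
finger_force: 58.8
[ 2.99526336e-01  2.04378348e-01 -2.69983006e-01  1.09607663e+00
 -1.59973111e-04  2.41744867e+00] 0.0012200171090551932
angle 29.002457007541654 0.11637098865712414
```

View pics/s9c.png

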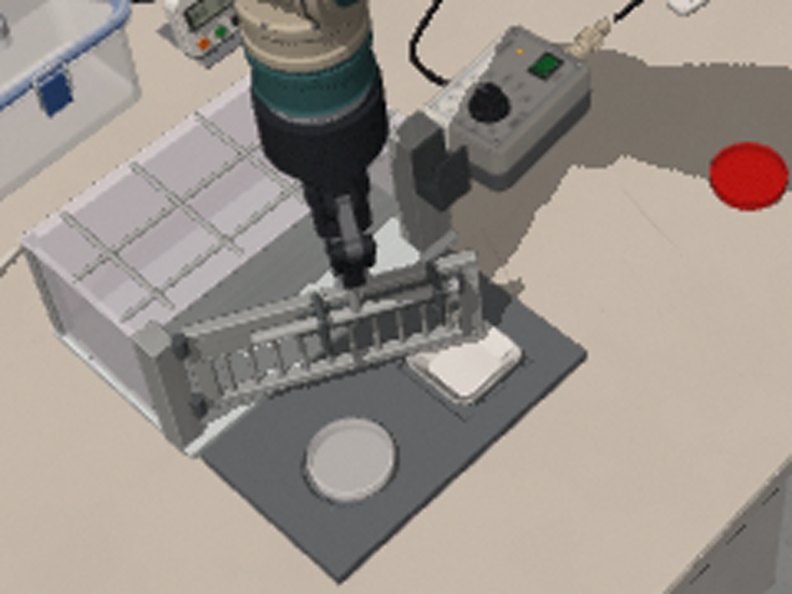

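The gate is swung out and held by its knob at about 29–30° (crop (355,290)). The dish is flat in its recess (crop (350,460)), and the bystanders in view have not moved.

```bash
python3 -c "
from rig import finish_job
print(finish_job())"
```

```text
the job is handed in; nothing more can be done
None
```

The job is handed in: the dish sits flat in the round recess, the bolt is lifted and drawn about 38 mm, and the gate is held steady at about 29–30° open, at 22 s of the 56 s allowed.

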